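Lock the sample chest and put its key away

TASK

Lock the green sample chest: turn the blue-headed key anticlockwise (seen from above) until its bolt is pressed firmly into the sprung orange keep, without wrenching it. Turn the key back to the one position where it will come out, draw it straight out without tugging at the lock, and put it in the red tin. Leave the jar, marker, tape measure, mug and blue bottle where they are.

Things in the scene. Friction and masses are not known exactly. Their poses are not given: they have to be found in the camera images.
- chest: Green steel sample chest, 180 (x) x 220 (y) x 90 mm high, screwed down. Origin: centre of its underside; the lock's axis is this origin's vertical z axis. On its lid stands a lock case 60 x 64 mm, 24 mm high, its steel face 114 mm above the origin.
- keyhole (a point): Centre of the keyhole, on the lock's axis, in the top plane of the lock face (114 mm above the chest's underside).
- lock_face: 5 mm steel face plate of the lock, fixed to the chest. Bore for the shank (0.7 mm clearance) with two notches along its x axis (red marks) that let the key's lugs through only when key and chest x axes are parallel within about 5 degrees; else the lugs are held under the plate. Push or pull of the key on this plate must stay under 30 N.
- plug: Brass plug inside the lock, turned by the key (about 4 degrees of play). Its x axis lies along the chest's x where the key comes out; this is not a stop: it turns from -20 to +80 degrees, anticlockwise from above positive. After about 6 degrees its dog, 17 mm off the axis, meets the bolt. Until the keep is met turning takes about 0.06 Nm.
- bolt: Brass bolt, 41 x 15 x 8 mm bar, sliding along the chest's +y out of the lock case; it stays where it is pushed. Origin at its rear end, at y = -7 mm in the chest frame when drawn back. It is home once the dog pushes it with more than 6 N against the buffer (about 0.1 Nm on the key); over 14 N (0.24 Nm) is wrenching. When the key goes back the bolt stays out, resting on the buffer.
- key: Key, 57 mm long, 40 g, fully in the lock where it comes out. Origin at the shank's tip, z up the shank. Shank 10 mm round with a round tip, 16 mm long, two lugs near the tip along x (21 mm across, 4 mm thick, top at z = 8.5 mm); collar 17 mm round, z = 16 to 25 mm, resting on the lock face; blue head 34 (x) x 10 (y, pinch it so) x 32 mm, z = 25 to 57 mm. Lifted 16 mm it is clear.
- key_bow (a point): Centre of the key's blue head, 41 mm above the tip of the shank.
- tin: Round red open tin, outer radius 55 mm, 26 mm high, floor 5 mm thick at most. Origin: centre of its underside.
- blue_bottle: Blue bottle, 180 mm high. Leave alone.
- enamel_mug: White enamel mug, 90 mm high. Leave alone.
- marker: Yellow marker, 14 mm round, 120 mm long, lying beyond the tin. Leave alone.
- tape_measure: Tape measure, 55 x 35 x 50 mm. Leave alone.
- jar: Small clear jar with a blue cap, 44 mm round, 50 mm high, standing on a corner of the chest's lid. Leave alone.
- bolt_end (a point): Front end of the bolt (41 mm from its rear end). It meets the sprung orange buffer of the keep after 4 to 13 mm of travel: this differs each time and is not measured (key then at about 22 to 57 degrees). The buffer takes 7 N per mm, so home is at least 0.5 mm (2 degrees of key) past first touch, and wrenching starts about 1.6 mm (5 degrees) past it.

How it is judged:
On the way, in this order (a step that is already met when the one before it is completed fails the run):
1. the key turned until the plug's dog has pressed the bolt home against the keep (over 6 N) (contact force between plug and bolt above 6 N and y of bolt in the frame of chest above -0.004 m), for 0.1 s.
2. the key drawn straight out of the lock, the bolt still out (z of key in the frame of keyhole above 0.002 m and horizontal distance between key and keyhole below 0.03 m and y of bolt in the frame of chest above -0.004 m).
At the end, for the whole second after the job is handed in: The bolt is still out (at least 3 mm from its drawn-back place), the key is at rest and released inside the red tin (both its ends within 55 mm of the tin's centre, middle of its head below 60 mm), the tin upright on the bench (y of bolt in the frame of chest above -0.004 m and horizontal distance between each of key_bow, key and tin below 0.055 m and z of key_bow in the frame of tin below 0.06 m and angle between tin's own z axis and vertical below 0.1 rad and height (world z) of tin below 0.01 m and linear speed of key below 0.02 m/s and contact force between the fingers and key below 0.05 N); the robot touches nothing.
It fails at once if the key wrenched: the dog pushes the bolt with more than 14 N (contact force between plug and bolt above 14 N).
It fails at once if the key pulled, pressed or forced sideways against the lock face with more than 30 N (contact force between key and lock_face above 30 N).
It fails at once if the blue bottle, mug, marker, tape measure or jar moved more than 30 mm (distance of any of blue_bottle, enamel_mug, marker, tape_measure, jar from where it was at the start of the episode above 0.03 m).
It also fails if it takes over 58 s, if anything falls off the work surface, if the arm or the gripper's body presses on something with over 40 N, if the wrist force passes 120 N, or if a joint passes its speed limit or range.

ROBOT

A 6-joint arm with a two-finger parallel gripper is mounted at the origin on the work surface. World frame = base frame: x ahead of the robot, y to its left, z up, the work surface at z = 0. Lengths are in m, angles in rad, forces in N, time in s.
With the tool pointing down it reaches from about 0.3 to 0.875 m from the base axis. Payload 6.4 kg.
Tool frame: the origin (TCP) lies midway between the tips of the shut fingers; the grasp point (between the pads) lies 19 mm behind it (ctrl.pinch_z is the distance from the TCP to the grasp point, in m); z points along the fingers, y is the line along which they close (so a half turn about z gives the same grasp; the last joint's range is limited). The gripper opens to 85 mm and grips with 20 to 120 N. Pads are 22 mm wide; open, the fingers measure 114 mm over their backs; the gripper's body (76 mm by 85 mm) begins 54 mm behind the grasp point. The pads swing forward as they close: fully open they stand 13 mm farther back than shut.
Start: joints at [1.051, 0.181, 1.607, -0, 1.354, -0.206], TCP at [0.177, 0.547, 0.231] pointing down, gripper open.
Joint ranges: [-2.99, 2.99], [-0.89, 2.07], [0.3, 2.58], [-1.14, 4.28], [0, 2.63], [-3.12, 3.12]. Speed limits (rad/s): [2.57, 2.57, 3.01, 3.14, 3.14, 3.14].

INTERFACE

Orientations are given as a unit quaternion [w, x, y, z].
In Python, from bench import ctrl gives the robot as it stands.
- The arm moves only by the tool apply_moves, never from a script. Its argument "moves" is a list of rows, each an object with "jaw": the opening, from 0 (shut) to 1 (fully open); "offset": the shift along the tool's x, y, z in mm, a list of three; "rot": the turn, a rotation vector about the tool's x, y, z in degrees, a list of three. In form: [{"jaw": jaw, "offset": [dx, dy, dz], "rot": [ax, ay, az]}, ...]. A call has exactly 5 rows; each row shifts and turns the commanded pose from where the row before left it, along the tool's axes as they then stand; what a row does not reach is not made up. A row lasts 1/8 s, in which the tool goes at most 62.5 mm and 10.7 degrees, less where a joint would pass 70% of its speed; a pose out of reach is approached as far as the arm can. A call is refused whole if a number of a shift passes 62.5 or a number of a turn 10.7, either way. A call with a gripper value outside its range is refused whole. The fingers move at their own pace and stop on an object; the grip force is fixed at half the most. Time passes only in rows, so rows that do not move let the fingers close, or fill a call up. It gives the time, the measured TCP pose, the force, the opening and the grip force at its end, in the units of the state.
- ctrl.get_obs(): the state, without advancing time (a new reading comes with each control period).
- ctrl.camera(name): name is "scene" or "top" or "wrist"; returns (picture, depth): 400x640x3 uint8, red, green, blue; 400x640 float32, m along the optical axis (not along the pixel's ray), 0 where there is no reading.
- ctrl.camera_params(name): a dict with "K" (3x3 intrinsics, pixels), "cam_to_world" (4x4, takes a point from camera to world coordinates); the wrist camera has in their place "mount" (4x4, takes a point from camera to tool coordinates, whose origin is the TCP and whose axes are the flange's). Camera axes: x right, y down, z forward; pixel columns grow to the right and rows downward; lengths in m; the calibration is good to about 2 mm. A picture is of the moment at which its call begins: read the wrist's pose just before it. camera_params takes no time and is no camera call.
- ctrl.hand_in(): hands the job in; it is judged then, once.
Trained networks look in the newest picture that a camera, given by its name, has taken for a name from the list of things; names that differ only in an ending like _2 or _b are one class to them, and where a whole thing is asked for, a point or a joint stands for the part that bears it (a point fixed in the world has none). Each returns a list of dicts, best first, with "score" (0 to 1); they miss things now and then, are a little off and sometimes report something else, mostly with a low value. They report only what shows in the picture. A call takes as long as a camera call.
- ctrl.outline_of(camera, target): "region" (400x640 bool, what is visible of it) and "position" ([column, row] in pixels, amid what is visible of it).
The state is a dict: "time_s": time; "q": joint angles; "dq": joint speeds; "joint_efforts": joint torques, N m; "eef_pos": TCP position; "eef_rot": TCP orientation; "wrist_force": force on the tool from outside, world axes, zero at the start; "torque": the same for the moment, N m; "opening": opening from 0.0 (shut) to 1.0 (fully open); "grasp_force": force on a finger pad.
Only numpy, scipy, OpenCV 4.12 (cv2) and the standard library are available. Lean on these libraries where they do the work, as an engineer would, in place of code of your own. Each camera call takes 0.05 s, during which the arm holds its last target. There are 200 camera calls.

## Working session

There is one attempt and no reset: what is moved stays moved. The work goes in short steps, Python scripts to look and compute and a tool call to move; the robot and the scene stay as the last step left them, time stands still between calls to the robot, and variables do not carry over. Pictures are saved under pics/ and viewed, at most 10 in all, crops included, and the job is handed in when it is done.

Besides the shell and the picture viewer there is one more tool, called after "Request:" as name(argument=value, ...), one argument or row to a line, values as JSON. apply_moves: Moves the arm, as the interface text tells. Its arguments: {"type":"object","properties":{"moves":{"type":"array"}},"required":["moves"]}

```bash
ls; mkdir -p pics
cat > h.py <<'E'
import numpy as np, cv2
from scipy.spatial.transform import Rotation as R
from bench import ctrl
def q2R(q): return R.from_quat([q[1],q[2],q[3],q[0]]).as_matrix()
def T(cam):
    p=ctrl.camera_params(cam)
    if 'cam_to_world' in p: return np.array(p['K']),np.array(p['cam_to_world'])
    o=ctrl.get_obs(); M=np.eye(4); M[:3,:3]=q2R(o['eef_rot']); M[:3,3]=o['eef_pos']
    return np.array(p['K']),M@np.array(p['mount'])
def cloud(d,K,M):
    v,u=np.mgrid[:400,:640]
    P=np.stack([(u-K[0,2])/K[0,0]*d,(v-K[1,2])/K[1,1]*d,d,np.ones_like(d)],-1)
    return (P@M.T)[...,:3]
E
python3 - <<'E'
from h import *
np.set_printoptions(precision=4,suppress=True)
for cam in ['top','scene']:
    K,M=T(cam); im,d=ctrl.camera(cam); cv2.imwrite(f'pics/{cam}.png',im[...,::-1])
    P=cloud(d,K,M)
    for n in ['chest','lock_face','key','key_bow','keyhole','tin','jar','marker','bolt','blue_bottle','enamel_mug','tape_measure']:
        for r in ctrl.outline_of(cam,n)[:1]:
            m=r['region']&(d>0); p=P[m]
            if len(p): print(cam,n,round(r['score'],2),np.round(r['position']),np.median(p,0),p.min(0),p.max(0),m.sum())
o=ctrl.get_obs(); print(o)
E
```

```text
pics
top chest 0.84 [384. 227.] [ 0.4885 -0.1982  0.0904] [ 0.3789 -0.3478 -0.0071] [ 0.6028 -0.0793  0.1571] 4864
top lock_face 0.74 [385. 226.] [ 0.4884 -0.201   0.1143] [ 0.4583 -0.2438  0.0866] [ 0.5284 -0.1684  0.1584] 488
top key 0.52 [415. 257.] [ 0.4148 -0.2713  0.1395] [ 0.3931 -0.2938  0.1046] [ 0.434  -0.2532  0.1468] 203
top key_bow 0.6 [386. 229.] [ 0.4898 -0.2026  0.1537] [ 0.4764 -0.2093  0.1194] [ 0.5056 -0.1973  0.161 ] 55
top keyhole 0.98 [386. 227.] [ 0.4925 -0.202   0.1146] [ 0.4583 -0.2437  0.0853] [ 0.5284 -0.1691  0.1584] 513
top tin 0.72 [264. 217.] [0.5259 0.1515 0.0049] [ 0.4716  0.0957 -0.0065] [0.581  0.2095 0.0326] 1093
top jar 0.55 [413. 258.] [ 0.4139 -0.2709  0.1393] [ 0.3928 -0.2938  0.0924] [ 0.434  -0.2532  0.1468] 226
top marker 0.5 [271. 175.] [0.6513 0.1301 0.0121] [ 0.5915  0.1178 -0.0078] [0.7094 0.1453 0.0195] 198
top blue_bottle 0.95 [159. 223.] [0.4983 0.4225 0.1182] [0.4713 0.4068 0.0021] [0.5274 0.5015 0.185 ] 592
top enamel_mug 0.81 [471. 208.] [ 0.5448 -0.4642  0.0319] [ 0.5012 -0.53   -0.002 ] [ 0.5866 -0.4049  0.0983] 1034
top tape_mea
[... 1099 characters left out ...]
_mug 0.89 [232. 130.] [ 0.5501 -0.4408  0.0539] [ 0.4982 -0.5803 -0.0052] [ 0.5935 -0.4015  0.0925] 852
scene tape_measure 0.57 [260. 124.] [ 0.4373 -0.4118  0.0354] [ 0.3735 -0.4873 -0.0052] [ 0.4655 -0.3968  0.0542] 273
{'time_s': 1.3, 'q': array([ 1.0507,  0.1808,  1.607 , -0.    ,  1.3538, -0.2063]), 'dq': array([-0.0015,  0.0021, -0.0008, -0.0008,  0.0004, -0.001 ]), 'joint_efforts': array([  0.0013, -44.4848, -35.1681,  -0.    ,   0.0008,   0.    ]), 'eef_pos': array([0.1775, 0.5469, 0.2313]), 'eef_rot': array([0.    , 0.1563, 0.9877, 0.    ]), 'wrist_force': array([0.1813, 0.4169, 0.3772]), 'torque': array([ 0.0489,  0.0221, -0.0239]), 'grasp_force': 0.0, 'opening': 1.000909802887094}
```

Run:
```python
from h import *
np.set_printoptions(precision=4,suppress=True)
im=cv2.imread('pics/top.png')
cv2.imwrite('pics/topc.png',cv2.resize(im[170:290,220:500],None,fx=2.8,fy=2.8,interpolation=cv2.INTER_CUBIC))
K,M=T('top'); im,d=ctrl.camera('top'); P=cloud(d,K,M)
g=(np.abs(P[...,2]-.09)<.006)&(np.hypot(P[...,0]-.49,P[...,1]+.2)<.2)
print(cv2.minAreaRect(P[g][:,:2].astype(np.float32)))
g=(np.abs(P[...,2]-.114)<.006)&(np.hypot(P[...,0]-.49,P[...,1]+.2)<.06)
print(cv2.minAreaRect(P[g][:,:2].astype(np.float32)),P[g].mean(0))
g=(P[...,2]>.13)&(np.hypot(P[...,0]-.49,P[...,1]+.2)<.04)
print(cv2.minAreaRect(P[g][:,:2].astype(np.float32)),P[g].mean(0),P[g].max(0))
r=ctrl.outline_of('top','tin')[0]['region'];p=P[r&(P[...,2]>.018)];print('tin',cv2.minEnclosingCircle(p[:,:2].astype(np.float32)))
```

```text
((0.49413955211639404, -0.20547828078269958), (0.2200668305158615, 0.1844177544116974), 78.48128509521484)
((0.49220505356788635, -0.20503565669059753), (0.0645143985748291, 0.06004086136817932), 78.64803314208984) [ 0.4919 -0.2041  0.1143]
((0.49226489663124084, -0.20455345511436462), (0.010503898374736309, 0.03310757130384445), 80.40939331054688) [ 0.4916 -0.2035  0.1519] [ 0.5085 -0.1974  0.16  ]
tin ((0.49590471386909485, 0.08949011564254761), 0.12149851769208908)
```

View pics/topc.png

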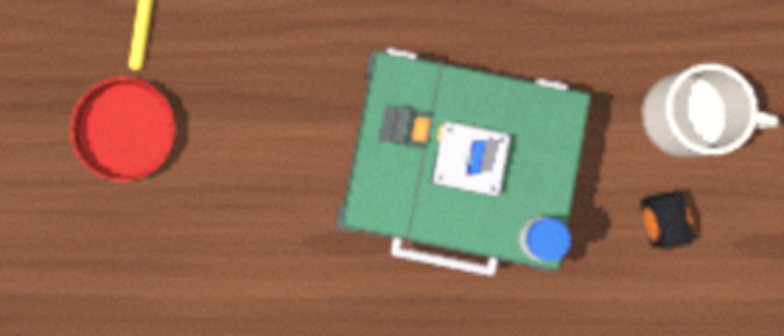

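Request:
apply_moves(
  moves=[
    {"jaw":1,"offset":[0,-60,0],"rot":[0,0,0]},
    {"jaw":1,"offset":[0,-60,0],"rot":[0,0,0]},
    {"jaw":1,"offset":[0,-60,0],"rot":[0,0,0]},
    {"jaw":1,"offset":[0,-60,-20],"rot":[0,0,0]},
    {"jaw":1,"offset":[0,-60,-20],"rot":[0,0,0]},
  ],
)

```text
time_s: 2.02
eef_pos: [0.0844, 0.2613, 0.271]
eef_rot: [0.0, 0.156, 0.988, -0.0]
wrist_force: [0.8, -2.0, 1.3]
opening: 0.999
grasp_force: 0.0
```

The crop shows the tin left (125,130), chest centre with the orange keep on its left (+y), the blue key at (480,157) and the jar at the lower-right corner; chest yaw ≈ -11.5°, all consistent with the measurements. That last move came near the base, so I go out in x first.

Request:
apply_moves(
  moves=[
    {"jaw":1,"offset":[-51,17,0],"rot":[0,0,0]},
    {"jaw":1,"offset":[-51,17,0],"rot":[0,0,0]},
    {"jaw":1,"offset":[-51,17,0],"rot":[0,0,0]},
    {"jaw":1,"offset":[-51,17,0],"rot":[0,0,0]},
    {"jaw":1,"offset":[-51,17,0],"rot":[0,0,0]},
  ],
)

```text
time_s: 2.65
eef_pos: [0.3561, 0.2648, 0.2711]
eef_rot: [0.0, 0.157, 0.988, 0.0]
wrist_force: [0.1, 0.8, 0.6]
opening: 1.0
grasp_force: 0.0
```

Request:
apply_moves(
  moves=[
    {"jaw":1,"offset":[-27,-40,0],"rot":[0,0,0]},
    {"jaw":1,"offset":[-27,-40,0],"rot":[0,0,0]},
    {"jaw":1,"offset":[-27,-40,0],"rot":[0,0,0]},
    {"jaw":1,"offset":[-27,-40,0],"rot":[0,0,0]},
    {"jaw":1,"offset":[-27,-40,0],"rot":[0,0,0]},
  ],
)

```text
time_s: 3.28
eef_pos: [0.4211, 0.0316, 0.2711]
eef_rot: [0.0, 0.156, 0.988, 0.0]
wrist_force: [1.1, 0.3, 0.2]
opening: 0.998
grasp_force: 0.0
```

Request:
apply_moves(
  moves=[
    {"jaw":1,"offset":[-27,-40,0],"rot":[0,0,0]},
    {"jaw":1,"offset":[-27,-40,0],"rot":[0,0,0]},
    {"jaw":1,"offset":[-27,-40,0],"rot":[0,0,0]},
    {"jaw":1,"offset":[-27,-40,0],"rot":[0,0,0]},
    {"jaw":1,"offset":[0,0,0],"rot":[0,0,-6.5]},
  ],
)

```text
time_s: 3.9
eef_pos: [0.4745, -0.1555, 0.2706]
eef_rot: [-0.0, 0.101, 0.995, -0.0]
wrist_force: [0.4, 0.2, 0.0]
opening: 1.001
grasp_force: 0.0
```

```bash
cat > look.py <<'E'
from h import *
import sys
np.set_printoptions(precision=4,suppress=True)
n=sys.argv[1]
K,M=T('wrist'); im,d=ctrl.camera('wrist'); cv2.imwrite(f'pics/{n}.png',im[...,::-1]); P=cloud(d,K,M)
c=np.array([.492,-.205])
r=np.hypot(P[...,0]-c[0],P[...,1]-c[1]); ok=d>0
for a,lo,hi,rad in [('lid',.084,.096,.2),('face',.109,.119,.05),('head',.14,.165,.035)]:
    g=ok&(P[...,2]>lo)&(P[...,2]<hi)&(r<rad)
    if g.sum()>20: print(a,g.sum(),cv2.minAreaRect(P[g][:,:2].astype(np.float32)),P[g].mean(0))
for t in ['key_bow','key','lock_face','jar']:
    for x in ctrl.outline_of('wrist',t)[:2]:
        p=P[x['region']&ok]; print(t,round(x['score'],2),x['position'],np.median(p,0),p.max(0))
o=ctrl.get_obs(); print(o['time_s'],o['q'],o['eef_pos'])
E
python3 look.py w1
```

```text
lid 25757 ((0.49303504824638367, -0.20248934626579285), (0.2193319946527481, 0.1836850792169571), 78.8017349243164) [ 0.4851 -0.1932  0.0892]
face 3167 ((0.4930831789970398, -0.20301899313926697), (0.06426464766263962, 0.0610634982585907), 78.94071197509766) [ 0.4904 -0.2016  0.1132]
head 528 ((0.4923365116119385, -0.20250633358955383), (0.010320857167243958, 0.03347592428326607), 79.1249771118164) [ 0.4907 -0.2015  0.1523]
key_bow 0.91 [276.9, 209.7] [ 0.4902 -0.2002  0.1531] [ 0.5217 -0.1943  0.1558]
key_bow 0.2 [281.6, 198.7] [ 0.4887 -0.1986  0.1132] [ 0.5349 -0.166   0.1548]
key 0.78 [270.1, 210.3] [ 0.4902 -0.2     0.1531] [ 0.5217 -0.1943  0.1558]
lock_face 0.68 [280.5, 198.0] [ 0.4885 -0.1975  0.1132] [ 0.5286 -0.166   0.1534]
jar 0.66 [181.0, 140.9] [ 0.4139 -0.2655  0.1385] [ 0.4374 -0.2511  0.1413]
4.15 [-0.5491 -0.0279  1.7493  0.0001  1.4202 -1.9181] [ 0.474  -0.1519  0.2708]
```

View pics/w1.png

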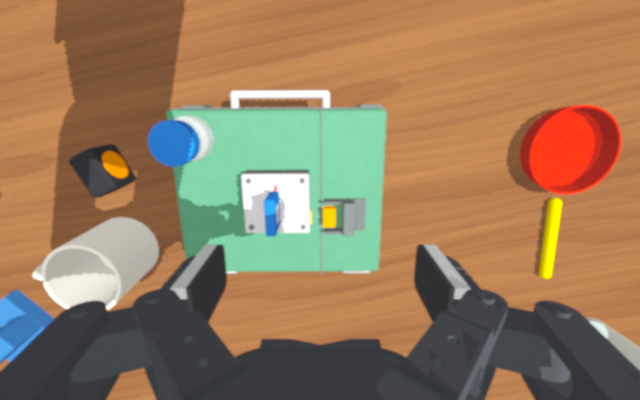

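The wrist picture shows the chest with the key at (271,212), keep at (335,216) and jar at (178,142), agreeing with the top camera. Joint 6 would run out while turning the key, so I flip the grasp by a half turn first.

Request:
apply_moves(
  moves=[
    {"jaw":1,"offset":[0,0,0],"rot":[0,0,10]},
    {"jaw":1,"offset":[0,0,0],"rot":[0,0,10]},
    {"jaw":1,"offset":[0,0,0],"rot":[0,0,10]},
    {"jaw":1,"offset":[0,0,0],"rot":[0,0,10]},
    {"jaw":1,"offset":[0,0,0],"rot":[0,0,10]},
  ],
)

```text
time_s: 4.78
eef_pos: [0.4741, -0.1516, 0.2711]
eef_rot: [0.0, 0.514, 0.858, -0.0]
wrist_force: [-0.1, 0.0, -0.3]
opening: 0.999
grasp_force: 0.0
```

Request:
apply_moves(
  moves=[
    {"jaw":1,"offset":[0,0,0],"rot":[0,0,10]},
    {"jaw":1,"offset":[0,0,0],"rot":[0,0,10]},
    {"jaw":1,"offset":[0,0,0],"rot":[0,0,10]},
    {"jaw":1,"offset":[0,0,0],"rot":[0,0,10]},
    {"jaw":1,"offset":[0,0,0],"rot":[0,0,10]},
  ],
)

```text
time_s: 5.4
eef_pos: [0.4741, -0.1516, 0.2711]
eef_rot: [0.0, 0.828, 0.56, 0.0]
wrist_force: [0.0, -0.8, -0.7]
opening: 0.998
grasp_force: 0.0
```

Request:
apply_moves(
  moves=[
    {"jaw":1,"offset":[0,0,0],"rot":[0,0,10]},
    {"jaw":1,"offset":[0,0,0],"rot":[0,0,10]},
    {"jaw":1,"offset":[0,0,0],"rot":[0,0,10]},
    {"jaw":1,"offset":[0,0,0],"rot":[0,0,10]},
    {"jaw":1,"offset":[0,0,0],"rot":[0,0,10]},
  ],
)

```text
time_s: 6.02
eef_pos: [0.4741, -0.1515, 0.271]
eef_rot: [0.0, 0.987, 0.158, 0.0]
wrist_force: [-0.1, 0.3, 0.8]
opening: 1.001
grasp_force: 0.0
```

Request:
apply_moves(
  moves=[
    {"jaw":1,"offset":[0,0,0],"rot":[0,0,10]},
    {"jaw":1,"offset":[0,0,0],"rot":[0,0,10]},
    {"jaw":1,"offset":[0,0,0],"rot":[0,0,9.5]},
    {"jaw":1,"offset":[28,46,10],"rot":[0,0,0]},
    {"jaw":1,"offset":[0,0,0],"rot":[0,0,0]},
  ],
)

```text
time_s: 6.65
eef_pos: [0.493, -0.2043, 0.2599]
eef_rot: [0.0, 0.995, -0.097, -0.001]
wrist_force: [-0.0, 1.5, -0.8]
opening: 1.001
grasp_force: 0.0
```

```bash
python3 look.py w2; python3 -c "
from h import *
print(q2R(ctrl.get_obs()['eef_rot']))"
```

```text
lid 30961 ((0.49398326873779297, -0.20247352123260498), (0.22039033472537994, 0.18487048149108887), 78.96257019042969) [ 0.5055 -0.2029  0.0892]
face 3685 ((0.49320846796035767, -0.20216365158557892), (0.06409718096256256, 0.05987682193517685), 78.75663757324219) [ 0.4957 -0.2027  0.1132]
head 545 ((0.4933473467826843, -0.20238061249256134), (0.00990945752710104, 0.03356526046991348), 78.81111907958984) [ 0.4947 -0.2026  0.1533]
key_bow 0.86 [320.8, 182.3] [ 0.4947 -0.2027  0.1535] [ 0.5103 -0.1903  0.1562]
key 0.67 [319.1, 184.1] [ 0.4957 -0.2029  0.1535] [ 0.5103 -0.1939  0.1562]
lock_face 0.68 [312.3, 171.7] [ 0.4971 -0.2053  0.1132] [ 0.5283 -0.1632  0.1517]
jar 0.95 [399.0, 242.9] [ 0.4267 -0.2662  0.1375] [ 0.4954 -0.2458  0.2766]
6.9 [-0.6119  0.0602  1.6794  0.0002  1.4016  1.1498] [ 0.4928 -0.2018  0.2612]
[[ 9.81824211e-01 -1.89792051e-01  4.43842221e-04]
 [-1.89792028e-01 -9.81824311e-01 -9.28863612e-05]
 [ 4.53404175e-04  6.96036299e-06 -9.99999897e-01]]
```

Request:
apply_moves(
  moves=[
    {"jaw":1,"offset":[0,0.5,45],"rot":[0,0,0]},
    {"jaw":1,"offset":[0,0,45],"rot":[0,0,0]},
    {"jaw":1,"offset":[0,0,30],"rot":[0,0,0]},
    {"jaw":1,"offset":[0,0,17],"rot":[0,0,0]},
    {"jaw":0.5,"offset":[0,0,0],"rot":[0,0,0]},
  ],
)

```text
time_s: 7.52
eef_pos: [0.4923, -0.2026, 0.1233]
eef_rot: [-0.0, 0.995, -0.095, -0.001]
wrist_force: [-0.3, 0.4, 0.5]
opening: 0.818
grasp_force: 0.0
```

Request:
apply_moves(
  moves=[
    {"jaw":0.3,"offset":[0,0,0],"rot":[0,0,0]},
    {"jaw":0.25,"offset":[0,0,0],"rot":[0,0,0]},
    {"jaw":0.2,"offset":[0,0,0],"rot":[0,0,0]},
    {"jaw":0.2,"offset":[0,0,0],"rot":[0,0,0]},
    {"jaw":0.2,"offset":[0,0,0],"rot":[0,0,0]},
  ],
)

```text
time_s: 8.15
eef_pos: [0.4928, -0.2034, 0.1239]
eef_rot: [0.0, 0.995, -0.096, 0.0]
wrist_force: [0.5, -0.2, -0.4]
opening: 0.199
grasp_force: 0.0
```

Run:
```python
from h import *
im,d=ctrl.camera('wrist'); cv2.imwrite('pics/w3.png',im[...,::-1])
o=ctrl.get_obs(); print({k:np.round(o[k],4) for k in ['eef_pos','eef_rot','wrist_force','torque','opening']})
```

```text
{'eef_pos': array([ 0.4927, -0.2034,  0.1239]), 'eef_rot': array([ 0.    ,  0.9954, -0.0957,  0.    ]), 'wrist_force': array([0.4727, 0.2636, 0.2628]), 'torque': array([0.0153, 0.0271, 0.0071]), 'opening': np.float64(0.1985)}
```

View pics/w3.png

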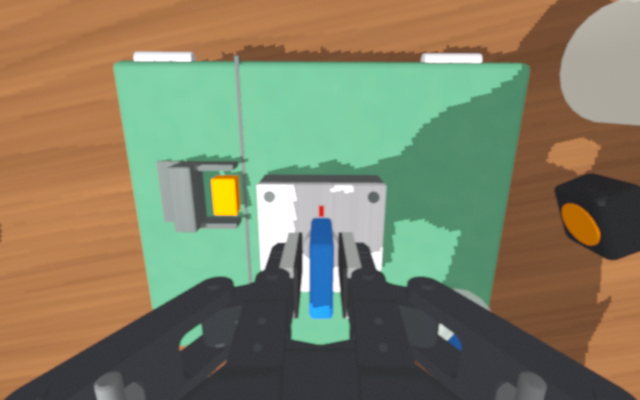

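The head (321,268) sits centred between the pads (inner edges ≈302 and 341). Close.

Request:
apply_moves(
  moves=[
    {"jaw":0.13,"offset":[0,0,0],"rot":[0,0,0]},
    {"jaw":0.1,"offset":[0,0,0],"rot":[0,0,0]},
    {"jaw":0.05,"offset":[0,0,0],"rot":[0,0,0]},
    {"jaw":0,"offset":[0,0,0],"rot":[0,0,0]},
    {"jaw":0,"offset":[0,0,0],"rot":[0,0,0]},
  ],
)

```text
time_s: 8.82
eef_pos: [0.4928, -0.2034, 0.1239]
eef_rot: [0.0, 0.995, -0.096, 0.0]
wrist_force: [-0.6, -0.1, 2.9]
opening: 0.103
grasp_force: 58.8
```

```bash
cat > st.py <<'E'
from h import *
o=ctrl.get_obs(); M=q2R(o['eef_rot']); y=np.degrees(np.arctan2(M[1,0],M[0,0]))
print({k:np.round(o[k],4).tolist() for k in ['time_s','eef_pos','wrist_force','torque','opening','grasp_force']},'toolx yaw',y,'key turn',y+11.15)
E
python3 st.py
```

```text
{'time_s': 8.825, 'eef_pos': [0.4928, -0.2034, 0.1239], 'wrist_force': [-0.5969, -0.1012, 2.8763], 'torque': [0.0077, 0.1217, 0.0252], 'opening': 0.1028, 'grasp_force': 58.8417} toolx yaw -10.981633698223668 key turn 0.1683663017763326
```

Request:
apply_moves(
  moves=[
    {"jaw":0,"offset":[0,0,0],"rot":[0,0,-3]},
    {"jaw":0,"offset":[0,0,0],"rot":[0,0,-3]},
    {"jaw":0,"offset":[0,0,0],"rot":[0,0,-3]},
    {"jaw":0,"offset":[0,0,0],"rot":[0,0,0]},
    {"jaw":0,"offset":[0,0,0],"rot":[0,0,0]},
  ],
)

```text
time_s: 9.45
eef_pos: [0.4928, -0.2036, 0.1239]
eef_rot: [0.0, 1.0, -0.018, 0.0]
wrist_force: [-0.7, -1.3, 0.7]
opening: 0.111
grasp_force: 58.6
```

```bash
python3 st.py
```

```text
{'time_s': 9.45, 'eef_pos': [0.4928, -0.2036, 0.1239], 'wrist_force': [-0.6575, -1.3487, 0.7203], 'torque': [-0.3462, 0.0593, -0.0099], 'opening': 0.1105, 'grasp_force': 58.6096} toolx yaw -2.040590380576916 key turn 9.109409619423085
```

Request:
apply_moves(
  moves=[
    {"jaw":0,"offset":[0,0,0],"rot":[0,0,-3]},
    {"jaw":0,"offset":[0,0,0],"rot":[0,0,-3]},
    {"jaw":0,"offset":[0,0,0],"rot":[0,0,-3]},
    {"jaw":0,"offset":[0,0,0],"rot":[0,0,0]},
    {"jaw":0,"offset":[0,0,0],"rot":[0,0,0]},
  ],
)

```text
time_s: 10.07
eef_pos: [0.4928, -0.2037, 0.1239]
eef_rot: [0.0, 0.998, 0.061, 0.0]
wrist_force: [-0.1, -3.2, 0.8]
opening: 0.107
grasp_force: 58.6
```

```bash
python3 st.py; python3 st.py
```

```text
{'time_s': 10.075, 'eef_pos': [0.4928, -0.2037, 0.1239], 'wrist_force': [-0.0907, -3.2222, 0.8068], 'torque': [-0.6168, 0.0294, -0.004], 'opening': 0.1075, 'grasp_force': 58.5808} toolx yaw 6.946151956011572 key turn 18.09615195601157
{'time_s': 10.075, 'eef_pos': [0.4928, -0.2037, 0.1239], 'wrist_force': [-0.0907, -3.2222, 0.8068], 'torque': [-0.6168, 0.0294, -0.004], 'opening': 0.1075, 'grasp_force': 58.5808} toolx yaw 6.946151956011572 key turn 18.09615195601157
```

```bash
cat > st.py <<'E'
from h import *
import sys
N=int(sys.argv[1]); t=[];f=[];e=[];yw=[]
for i in range(N):
    im,d=ctrl.camera('wrist'); o=ctrl.get_obs(); t.append(o['torque']);f.append(o['wrist_force']);e.append(o['joint_efforts'][[0,5]])
M=q2R(o['eef_rot']); y=np.degrees(np.arctan2(M[1,0],M[0,0]))
if len(sys.argv)>2: cv2.imwrite(f'pics/{sys.argv[2]}.png',im[...,::-1])
np.set_printoptions(precision=4,suppress=True)
print(o['time_s'],o['eef_pos'],'F',np.mean(f,0),'T',np.mean(t,0),'sd',np.std(t,0)[2],'e',np.mean(e,0),np.std(e,0)[1],'key turn',round(y+11.15,2))
E
python3 st.py 6 w4
```

```text
10.375 [ 0.4928 -0.2036  0.1239] F [-0.0829 -3.7756  0.7293] T [-0.7144  0.0526 -0.0326] sd 0.052038502551814324 e [ 1.9116 -0.0299] 0.004469356727127734 key turn 18.16
```

View pics/w4.png

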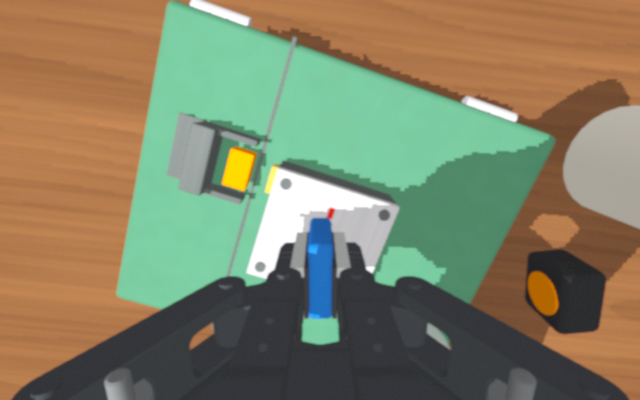

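The bolt (yellow, ~(270,180)) has come out a little; orange buffer's near edge at ~(256,175), a gap of roughly 6 mm ≈ 20°. Joint-6 effort is a clean torque signal.

Request:
apply_moves(
  moves=[
    {"jaw":0,"offset":[0,0,0],"rot":[0,0,-2]},
    {"jaw":0,"offset":[0,0,0],"rot":[0,0,-2]},
    {"jaw":0,"offset":[0,0,0],"rot":[0,0,-2]},
    {"jaw":0,"offset":[0,0,0],"rot":[0,0,0]},
    {"jaw":0,"offset":[0,0,0],"rot":[0,0,0]},
  ],
)

```text
time_s: 11.0
eef_pos: [0.4928, -0.2036, 0.1239]
eef_rot: [0.0, 0.993, 0.114, 0.0]
wrist_force: [0.5, -5.1, 0.2]
opening: 0.11
grasp_force: 58.6
```

```bash
python3 st.py 3 w5
python3 - <<'E'
import cv2
im=cv2.imread('pics/w5.png'); cv2.imwrite('pics/w5c.png',cv2.resize(im[110:270,160:360],None,fx=3,fy=3,interpolation=cv2.INTER_CUBIC))
E
```

```text
11.15 [ 0.4928 -0.2036  0.1239] F [ 0.1202 -5.3402  0.1853] T [-0.978   0.0258 -0.052 ] sd 0.03968560987276417 e [ 2.5543 -0.0446] 0.00030958193926150767 key turn 24.24
```

View pics/w5c.png

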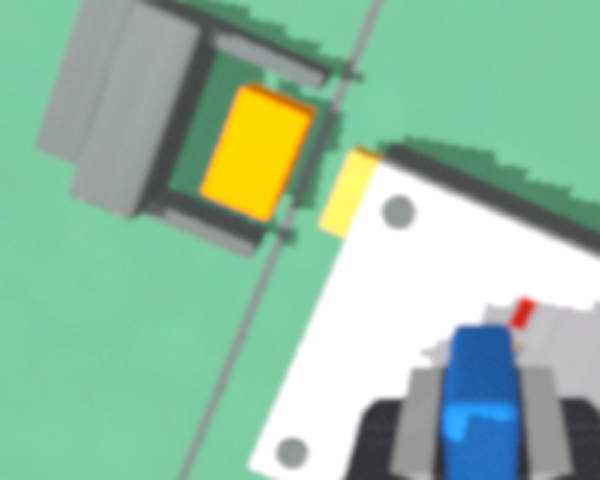

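The bolt (crop (340,190)) is still ~8 mm short of the buffer (near edge (290,165)).

Request:
apply_moves(
  moves=[
    {"jaw":0,"offset":[0,0,0],"rot":[0,0,-3]},
    {"jaw":0,"offset":[0,0,0],"rot":[0,0,-3]},
    {"jaw":0,"offset":[0,0,0],"rot":[0,0,-3]},
    {"jaw":0,"offset":[0,0,0],"rot":[0,0,-1]},
    {"jaw":0,"offset":[0,0,0],"rot":[0,0,0]},
  ],
)

```text
time_s: 11.78
eef_pos: [0.4928, -0.2036, 0.1239]
eef_rot: [0.0, 0.98, 0.2, 0.0]
wrist_force: [0.4, -4.9, 0.4]
opening: 0.11
grasp_force: 58.6
```

```bash
python3 st.py 3 w6
python3 - <<'E'
import cv2
im=cv2.imread('pics/w6.png'); cv2.imwrite('pics/w6c.png',cv2.resize(im[90:250,160:360],None,fx=3,fy=3,interpolation=cv2.INTER_CUBIC))
E
```

```text
11.925 [ 0.4928 -0.2036  0.1239] F [ 0.0478 -5.5878 -0.0388] T [-1.0118 -0.048  -0.0641] sd 0.010377546394448415 e [ 2.5502 -0.0564] 0.008358694612331827 key turn 34.24
```

View pics/w6c.png

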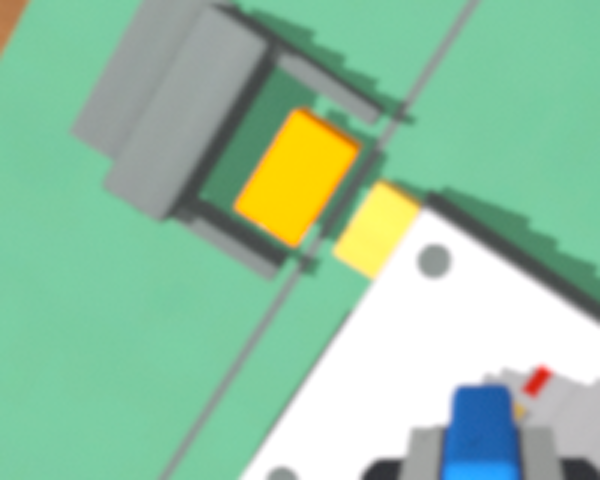

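Bolt front at crop (358,217), buffer edge at (328,197): ~5 mm remain.

Request:
apply_moves(
  moves=[
    {"jaw":0,"offset":[0,0,0],"rot":[0,0,-2]},
    {"jaw":0,"offset":[0,0,0],"rot":[0,0,-2]},
    {"jaw":0,"offset":[0,0,0],"rot":[0,0,-1]},
    {"jaw":0,"offset":[0,0,0],"rot":[0,0,0]},
    {"jaw":0,"offset":[0,0,0],"rot":[0,0,0]},
  ],
)

```text
time_s: 12.55
eef_pos: [0.4929, -0.2036, 0.1239]
eef_rot: [0.0, 0.97, 0.243, 0.0]
wrist_force: [0.3, -5.2, 0.1]
opening: 0.105
grasp_force: 58.6
```

```bash
python3 st.py 3 w7
cat > gap.py <<'E'
import cv2,sys,numpy as np
im=cv2.imread(f'pics/{sys.argv[1]}.png')[60:250,120:340]
h=cv2.cvtColor(im,cv2.COLOR_BGR2HSV)
def pts(lo,hi):
    m=cv2.inRange(h,lo,hi); n,l,s,c=cv2.connectedComponentsWithStats(m); i=1+np.argmax(s[1:,4]); return cv2.findNonZero((l==i).astype(np.uint8))[:,0].astype(float),c[i],s[i,4]
a,ca,na=pts((17,190,150),(26,255,255)); b,cb,nb=pts((22,90,150),(30,188,255))
d=np.linalg.norm(a[:,None]-b[None],axis=2); u=(ca-cb)/np.linalg.norm(ca-cb)
print('gap px min',d.min(),'along',np.percentile(a@u,4)-np.percentile(b@u,96),'areas',na,nb)
E
for i in w5 w6 w7; do python3 gap.py $i; done
```

```text
12.7 [ 0.4929 -0.2036  0.1239] F [ 0.1761 -5.1087  0.3051] T [-0.9534 -0.0225 -0.0624] sd 0.03876420341217618 e [ 2.5448 -0.0475] 0.00015487874180542148 key turn 39.24
gap px min 16.1245154965971 along 17.477049656484326 areas 992 275
gap px min 10.816653826391969 along 12.778446576379935 areas 973 494
gap px min 7.810249675906654 along 9.811439213152454 areas 964 618
```

Request:
apply_moves(
  moves=[
    {"jaw":0,"offset":[0,0,0],"rot":[0,0,-2]},
    {"jaw":0,"offset":[0,0,0],"rot":[0,0,-2]},
    {"jaw":0,"offset":[0,0,0],"rot":[0,0,-1]},
    {"jaw":0,"offset":[0,0,0],"rot":[0,0,0]},
    {"jaw":0,"offset":[0,0,0],"rot":[0,0,0]},
  ],
)

```text
time_s: 13.32
eef_pos: [0.4929, -0.2036, 0.1239]
eef_rot: [0.0, 0.959, 0.285, 0.0]
wrist_force: [0.6, -4.9, 0.2]
opening: 0.106
grasp_force: 58.6
```

```bash
python3 st.py 2 w8; python3 gap.py w8
```

```text
13.425 [ 0.4929 -0.2036  0.1239] F [-0.005  -4.8894  0.1364] T [-0.9468 -0.0493 -0.0799] sd 0.027030276293790026 e [ 2.5401 -0.0505] 0.00014142016880214214 key turn 44.24
gap px min 5.656854249492381 along 7.4209155216064175 areas 955 720
```

Baseline ≈0.05 Nm. Smaller steps from here.

Request:
apply_moves(
  moves=[
    {"jaw":0,"offset":[0,0,0],"rot":[0,0,-1]},
    {"jaw":0,"offset":[0,0,0],"rot":[0,0,-1]},
    {"jaw":0,"offset":[0,0,0],"rot":[0,0,-1]},
    {"jaw":0,"offset":[0,0,0],"rot":[0,0,0]},
    {"jaw":0,"offset":[0,0,0],"rot":[0,0,0]},
  ],
)

```text
time_s: 14.05
eef_pos: [0.4929, -0.2036, 0.1239]
eef_rot: [0.0, 0.951, 0.31, 0.0]
wrist_force: [-0.1, -4.4, 1.2]
opening: 0.106
grasp_force: 58.6
```

```bash
python3 st.py 2 w9; python3 gap.py w9
```

```text
14.15 [ 0.4929 -0.2036  0.1239] F [ 0.5892 -4.9343 -0.0245] T [-1.007  -0.0414 -0.0307] sd 0.014235111413401658 e [ 2.5378 -0.0525] 0.00013039272744208574 key turn 47.24
gap px min 3.605551275463989 along 5.465077055935552 areas 945 793
```

Request:
apply_moves(
  moves=[
    {"jaw":0,"offset":[0,0,0],"rot":[0,0,-1]},
    {"jaw":0,"offset":[0,0,0],"rot":[0,0,-1]},
    {"jaw":0,"offset":[0,0,0],"rot":[0,0,-0.5]},
    {"jaw":0,"offset":[0,0,0],"rot":[0,0,0]},
    {"jaw":0,"offset":[0,0,0],"rot":[0,0,0]},
  ],
)

```text
time_s: 14.78
eef_pos: [0.4929, -0.2036, 0.1239]
eef_rot: [0.0, 0.944, 0.33, 0.0]
wrist_force: [-0.1, -4.3, 0.2]
opening: 0.106
grasp_force: 58.6
```

```bash
python3 st.py 2 w10; python3 gap.py w10
```

```text
14.875 [ 0.4929 -0.2036  0.1239] F [ 0.0482 -5.0584 -0.0269] T [-0.974  -0.0282 -0.0665] sd 0.013002554272714462 e [ 2.5384 -0.0565] 5.225767381489277e-05 key turn 49.74
gap px min 1.4142135623730951 along 3.6640302912952905 areas 950 850
```

Request:
apply_moves(
  moves=[
    {"jaw":0,"offset":[0,0,0],"rot":[0,0,-1]},
    {"jaw":0,"offset":[0,0,0],"rot":[0,0,-1]},
    {"jaw":0,"offset":[0,0,0],"rot":[0,0,0]},
    {"jaw":0,"offset":[0,0,0],"rot":[0,0,0]},
    {"jaw":0,"offset":[0,0,0],"rot":[0,0,0]},
  ],
)

```text
time_s: 15.5
eef_pos: [0.4929, -0.2036, 0.1239]
eef_rot: [0.0, 0.938, 0.347, 0.0]
wrist_force: [0.0, -4.5, 1.1]
opening: 0.108
grasp_force: 58.6
```

```bash
python3 st.py 2 w11; python3 gap.py w11
```

```text
15.6 [ 0.4929 -0.2036  0.1239] F [-0.3515 -4.6415 -0.4575] T [-0.976  -0.0377 -0.0741] sd 0.009510244271672061 e [ 2.5328 -0.0531] 2.3242319002747536e-06 key turn 51.74
gap px min 1.0 along 2.9644560190483276 areas 959 869
```

Request:
apply_moves(
  moves=[
    {"jaw":0,"offset":[0,0,0],"rot":[0,0,-1]},
    {"jaw":0,"offset":[0,0,0],"rot":[0,0,-1]},
    {"jaw":0,"offset":[0,0,0],"rot":[0,0,0]},
    {"jaw":0,"offset":[0,0,0],"rot":[0,0,0]},
    {"jaw":0,"offset":[0,0,0],"rot":[0,0,0]},
  ],
)

```text
time_s: 16.23
eef_pos: [0.4929, -0.2036, 0.1239]
eef_rot: [0.0, 0.932, 0.363, 0.0]
wrist_force: [0.3, -4.5, 0.3]
opening: 0.104
grasp_force: 58.6
```

```bash
python3 st.py 2 w12; python3 gap.py w12
```

```text
16.325 [ 0.4929 -0.2036  0.1239] F [ 0.7664 -5.1719  0.2186] T [-1.0299 -0.0589 -0.0645] sd 0.019791811928695616 e [ 2.5329 -0.0534] 2.9554939828813076e-05 key turn 53.74
gap px min 1.0 along 2.541678232618608 areas 969 882
```

Run:
```python
import cv2,numpy as np
a=[cv2.resize(cv2.imread(f'pics/{n}.png')[50:330,190:390],None,fx=2,fy=2,interpolation=cv2.INTER_CUBIC) for n in ('w10','w12')]
cv2.imwrite('pics/cmp.png',np.hstack(a))
```

```text
(no output)
```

View pics/cmp.png

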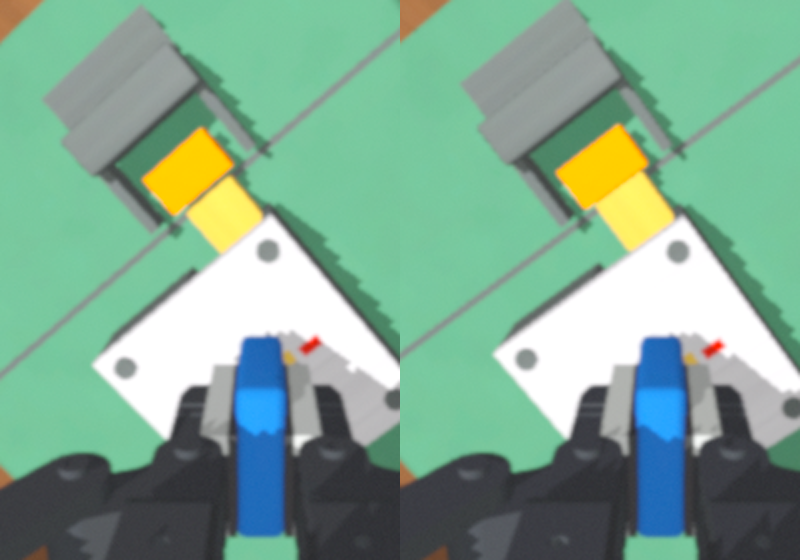

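Bolt and buffer now look just touching (right panel, (610,195)), no torque rise yet; proceed in small steps.

Request:
apply_moves(
  moves=[
    {"jaw":0,"offset":[0,0,0],"rot":[0,0,-1]},
    {"jaw":0,"offset":[0,0,0],"rot":[0,0,-0.5]},
    {"jaw":0,"offset":[0,0,0],"rot":[0,0,0]},
    {"jaw":0,"offset":[0,0,0],"rot":[0,0,0]},
    {"jaw":0,"offset":[0,0,0],"rot":[0,0,0]},
  ],
)

```text
time_s: 16.95
eef_pos: [0.4929, -0.2036, 0.1239]
eef_rot: [0.0, 0.927, 0.375, 0.0]
wrist_force: [0.2, -5.4, 1.2]
opening: 0.109
grasp_force: 58.6
```

```bash
python3 st.py 2 w13; python3 gap.py w13
```

```text
17.05 [ 0.4929 -0.2036  0.1239] F [-0.1817 -5.2442  0.3113] T [-0.9372 -0.0363 -0.0516] sd 0.003645573713907349 e [ 2.5341 -0.0582] 1.6821431927382946e-05 key turn 55.25
gap px min 1.0 along 2.3582076509494243 areas 963 895
```

Request:
apply_moves(
  moves=[
    {"jaw":0,"offset":[0,0,0],"rot":[0,0,-1]},
    {"jaw":0,"offset":[0,0,0],"rot":[0,0,-0.5]},
    {"jaw":0,"offset":[0,0,0],"rot":[0,0,0]},
    {"jaw":0,"offset":[0,0,0],"rot":[0,0,0]},
    {"jaw":0,"offset":[0,0,0],"rot":[0,0,0]},
  ],
)

```text
time_s: 17.68
eef_pos: [0.4929, -0.2036, 0.1239]
eef_rot: [0.0, 0.922, 0.387, 0.0]
wrist_force: [0.3, -4.7, 0.8]
opening: 0.111
grasp_force: 58.6
```

```bash
python3 st.py 2 w14; python3 gap.py w14
```

```text
17.775 [ 0.4929 -0.2036  0.1239] F [ 0.6769 -4.6708 -0.035 ] T [-0.9897 -0.066  -0.0873] sd 0.015115283365162054 e [ 2.5732 -0.0785] 3.8906000554561615e-06 key turn 56.74
gap px min 1.0 along 2.774473638009397 areas 944 914
```

Contact: effort rises to 0.079.

Request:
apply_moves(
  moves=[
    {"jaw":0,"offset":[0,0,0],"rot":[0,0,-1]},
    {"jaw":0,"offset":[0,0,0],"rot":[0,0,-0.5]},
    {"jaw":0,"offset":[0,0,0],"rot":[0,0,0]},
    {"jaw":0,"offset":[0,0,0],"rot":[0,0,0]},
    {"jaw":0,"offset":[0,0,0],"rot":[0,0,0]},
  ],
)

```text
time_s: 18.4
eef_pos: [0.4929, -0.2036, 0.1239]
eef_rot: [0.0, 0.917, 0.399, 0.0]
wrist_force: [0.5, -4.7, -0.1]
opening: 0.108
grasp_force: 58.6
```

```bash
python3 st.py 2 w15
```

```text
18.5 [ 0.4929 -0.2036  0.1239] F [ 0.452  -5.0174  0.128 ] T [-1.018  -0.0169 -0.1209] sd 0.0191148011839513 e [ 2.6389 -0.1142] 6.349291652441025e-06 key turn 58.23
```

Request:
apply_moves(
  moves=[
    {"jaw":0,"offset":[0,0,0],"rot":[0,0,-0.8]},
    {"jaw":0,"offset":[0,0,0],"rot":[0,0,-0.7]},
    {"jaw":0,"offset":[0,0,0],"rot":[0,0,0]},
    {"jaw":0,"offset":[0,0,0],"rot":[0,0,0]},
    {"jaw":0,"offset":[0,0,0],"rot":[0,0,0]},
  ],
)

```text
time_s: 19.12
eef_pos: [0.4929, -0.2036, 0.1239]
eef_rot: [0.0, 0.911, 0.411, 0.0]
wrist_force: [0.9, -4.4, -0.2]
opening: 0.103
grasp_force: 58.5
```

```bash
python3 st.py 2 w16
```

```text
19.225 [ 0.4929 -0.2036  0.1239] F [ 0.7049 -5.3244  0.6031] T [-1.0406 -0.0289 -0.1516] sd 0.0071656915321833825 e [ 2.6994 -0.1477] 1.9809231162071228e-05 key turn 59.73
```

Request:
apply_moves(
  moves=[
    {"jaw":0,"offset":[0,0,0],"rot":[0,0,-0.9]},
    {"jaw":0,"offset":[0,0,0],"rot":[0,0,-0.9]},
    {"jaw":0,"offset":[0,0,0],"rot":[0,0,0]},
    {"jaw":0,"offset":[0,0,0],"rot":[0,0,0]},
    {"jaw":0,"offset":[0,0,0],"rot":[0,0,0]},
  ],
)

```text
time_s: 19.85
eef_pos: [0.4929, -0.2036, 0.1239]
eef_rot: [0.0, 0.905, 0.426, 0.0]
wrist_force: [0.3, -4.6, -0.0]
opening: 0.106
grasp_force: 58.6
```

```bash
python3 st.py 2 w17
```

```text
19.95 [ 0.4929 -0.2037  0.1239] F [ 0.1102 -5.4338 -0.4307] T [-1.046  -0.0684 -0.2025] sd 0.056049409744684545 e [ 2.7668 -0.1873] 3.6670826375484467e-06 key turn 61.52
```

Excess torque 0.134 Nm ≈ 8 N on the dog (over 6, below 14), held. Turn back by 61.3°.

Request:
apply_moves(
  moves=[
    {"jaw":0,"offset":[0,0,0],"rot":[0,0,6]},
    {"jaw":0,"offset":[0,0,0],"rot":[0,0,6]},
    {"jaw":0,"offset":[0,0,0],"rot":[0,0,6]},
    {"jaw":0,"offset":[0,0,0],"rot":[0,0,6]},
    {"jaw":0,"offset":[0,0,0],"rot":[0,0,6]},
  ],
)

```text
time_s: 20.58
eef_pos: [0.4929, -0.203, 0.1239]
eef_rot: [-0.0, 0.984, 0.175, 0.0]
wrist_force: [-0.4, -2.5, 0.9]
opening: 0.107
grasp_force: 58.7
```

Request:
apply_moves(
  moves=[
    {"jaw":0,"offset":[0,0,0],"rot":[0,0,6]},
    {"jaw":0,"offset":[0,0,0],"rot":[0,0,6]},
    {"jaw":0,"offset":[0,0,0],"rot":[0,0,6]},
    {"jaw":0,"offset":[0,0,0],"rot":[0,0,6]},
    {"jaw":0,"offset":[0,0,0],"rot":[0,0,4]},
  ],
)

```text
time_s: 21.2
eef_pos: [0.493, -0.2031, 0.1239]
eef_rot: [-0.0, 0.998, -0.068, 0.0]
wrist_force: [1.2, -3.1, 0.5]
opening: 0.103
grasp_force: 58.7
```

Request:
apply_moves(
  moves=[
    {"jaw":0,"offset":[0,0,0],"rot":[0,0,2]},
    {"jaw":0,"offset":[0,0,0],"rot":[0,0,1.3]},
    {"jaw":0,"offset":[0,0,0],"rot":[0,0,0]},
    {"jaw":0,"offset":[0,0,0],"rot":[0,0,0]},
    {"jaw":0,"offset":[0,0,0],"rot":[0,0,0]},
  ],
)

```text
time_s: 21.82
eef_pos: [0.4928, -0.2031, 0.1239]
eef_rot: [-0.0, 0.995, -0.095, 0.0]
wrist_force: [2.0, -1.4, 1.7]
opening: 0.112
grasp_force: 58.9
```

```bash
python3 st.py 2 w18
```

```text
21.925 [ 0.4928 -0.2031  0.1239] F [ 1.6573 -1.0514  2.302 ] T [-0.1968 -0.2935  0.0147] sd 0.04340116789540079 e [ 0.0803 -0.0054] 0.0009197519102599472 key turn 0.18
```

View pics/w18.png

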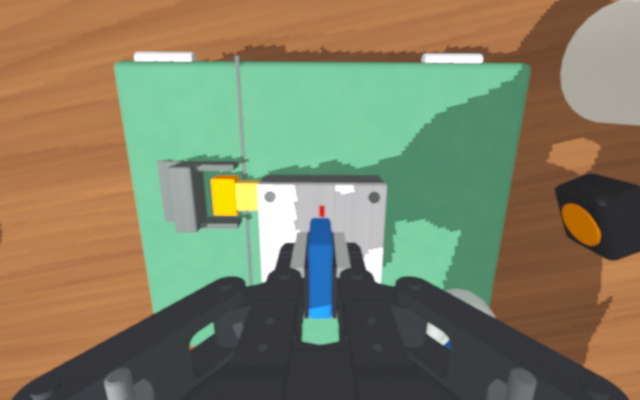

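Bolt is out against the buffer (235,195), head aligned with the red mark (321,212). Draw upward gently.

Request:
apply_moves(
  moves=[
    {"jaw":0,"offset":[0,0,-0.5],"rot":[0,0,0]},
    {"jaw":0,"offset":[0,0,-0.5],"rot":[0,0,0]},
    {"jaw":0,"offset":[0,0,-0.5],"rot":[0,0,0]},
    {"jaw":0,"offset":[0,0,-0.5],"rot":[0,0,0]},
    {"jaw":0,"offset":[0,0,0],"rot":[0,0,0]},
  ],
)

```text
time_s: 22.55
eef_pos: [0.4927, -0.2031, 0.1258]
eef_rot: [-0.0, 0.995, -0.096, -0.0]
wrist_force: [-0.5, 0.2, -0.8]
opening: 0.108
grasp_force: 58.6
```

Request:
apply_moves(
  moves=[
    {"jaw":0,"offset":[0,0,-0.5],"rot":[0,0,0]},
    {"jaw":0,"offset":[0,0,-0.5],"rot":[0,0,0]},
    {"jaw":0,"offset":[0,0,-0.5],"rot":[0,0,0]},
    {"jaw":0,"offset":[0,0,-0.5],"rot":[0,0,0]},
    {"jaw":0,"offset":[0,0,0],"rot":[0,0,0]},
  ],
)

```text
time_s: 23.18
eef_pos: [0.4928, -0.2033, 0.1279]
eef_rot: [0.0, 0.995, -0.096, 0.0]
wrist_force: [0.6, -0.0, 0.0]
opening: 0.101
grasp_force: 58.6
```

```bash
python3 st.py 2
```

```text
23.275 [ 0.4927 -0.2033  0.1278] F [ 0.6071 -0.0265 -0.7602] T [-0.0041 -0.0181  0.0177] sd 0.0026820492675958627 e [ 0.0031 -0.    ] 1.0598160002928125e-05 key turn 0.17
```

Passing freely through the notches. Continue out.

Request:
apply_moves(
  moves=[
    {"jaw":0,"offset":[0,0,-1],"rot":[0,0,0]},
    {"jaw":0,"offset":[0,0,-1],"rot":[0,0,0]},
    {"jaw":0,"offset":[0,0,-1],"rot":[0,0,0]},
    {"jaw":0,"offset":[0,0,-1],"rot":[0,0,0]},
    {"jaw":0,"offset":[0,0,-1],"rot":[0,0,0]},
  ],
)

```text
time_s: 23.9
eef_pos: [0.4927, -0.2033, 0.1329]
eef_rot: [0.0, 0.995, -0.096, 0.0]
wrist_force: [-0.5, -0.0, -1.0]
opening: 0.107
grasp_force: 58.6
```

Request:
apply_moves(
  moves=[
    {"jaw":0,"offset":[0,0,-2],"rot":[0,0,0]},
    {"jaw":0,"offset":[0,0,-2],"rot":[0,0,0]},
    {"jaw":0,"offset":[0,0,-2],"rot":[0,0,0]},
    {"jaw":0,"offset":[0,0,-2],"rot":[0,0,0]},
    {"jaw":0,"offset":[0,0,-2],"rot":[0,0,0]},
  ],
)

```text
time_s: 24.52
eef_pos: [0.4928, -0.2033, 0.143]
eef_rot: [0.0, 0.995, -0.096, 0.0]
wrist_force: [0.1, 0.1, 0.4]
opening: 0.105
grasp_force: 58.6
```

Request:
apply_moves(
  moves=[
    {"jaw":0,"offset":[0,0,-5],"rot":[0,0,0]},
    {"jaw":0,"offset":[0,0,-10],"rot":[0,0,0]},
    {"jaw":0,"offset":[0,0,-20],"rot":[0,0,0]},
    {"jaw":0,"offset":[0,0,-20],"rot":[0,0,0]},
    {"jaw":0,"offset":[0,0,-20],"rot":[0,0,0]},
  ],
)

```text
time_s: 25.15
eef_pos: [0.4929, -0.2034, 0.2192]
eef_rot: [0.0, 0.995, -0.096, 0.0]
wrist_force: [0.1, 0.7, -0.5]
opening: 0.108
grasp_force: 58.6
```

```bash
python3 st.py 1 w19
python3 - <<'E'
from h import *
K,M=T('top'); im,d=ctrl.camera('top'); P=cloud(d,K,M)
x=ctrl.outline_of('top','tin')[0]; m=x['region'].astype(np.uint8); p=P[x['region']&(P[...,2]<.04)&(d>0)]
q=p[np.hypot(p[:,0]-.525,p[:,1]-.151)<.065]; print(x['score'],cv2.minEnclosingCircle(q[:,:2].astype(np.float32)), np.median(q[q[:,2]<.012],0))
E
```

```text
25.2 [ 0.4942 -0.2043  0.2223] F [ 1.4045 -0.0622  1.6043] T [ 0.0103 -0.0585  0.0224] sd 0.0 e [-0.3665  0.0001] 0.0 key turn 0.18
0.77 ((0.5236729979515076, 0.15117251873016357), 0.056763868778944016) [0.52570395 0.15053017 0.00409598]
```

View pics/w19.png

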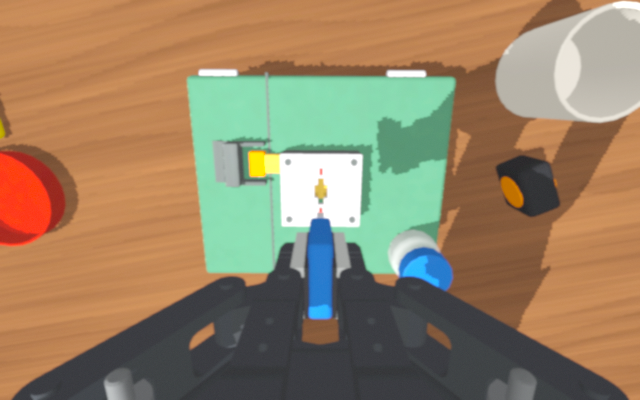

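Key is clear of the lock, keyhole visible at (321,188), bolt still out, jar untouched. Go over to the tin.

Request:
apply_moves(
  moves=[
    {"jaw":0,"offset":[-4,-35,-3],"rot":[0,0,0]},
    {"jaw":0,"offset":[-4,-42,0],"rot":[0,0,0]},
    {"jaw":0,"offset":[-4,-42,0],"rot":[0,0,0]},
    {"jaw":0,"offset":[-4,-42,0],"rot":[0,0,0]},
    {"jaw":0,"offset":[-4,-42,0],"rot":[0,0,0]},
  ],
)

```text
time_s: 25.92
eef_pos: [0.5112, 0.0012, 0.2198]
eef_rot: [-0.0, 0.995, -0.096, -0.001]
wrist_force: [0.4, -0.6, -0.1]
opening: 0.108
grasp_force: 58.6
```

Request:
apply_moves(
  moves=[
    {"jaw":0,"offset":[-4,-42,0],"rot":[0,0,0]},
    {"jaw":0,"offset":[-4,-42,0],"rot":[0,0,0]},
    {"jaw":0,"offset":[-4,-42,0],"rot":[0,0,0]},
    {"jaw":0,"offset":[-4,-24,0],"rot":[0,0,0]},
    {"jaw":0,"offset":[0,0,0],"rot":[0,0,0]},
  ],
)

```text
time_s: 26.55
eef_pos: [0.5238, 0.1515, 0.2197]
eef_rot: [0.0, 0.996, -0.094, -0.001]
wrist_force: [-0.3, -0.8, -1.3]
opening: 0.108
grasp_force: 58.6
```

Run:
```python
from h import *
ctrl.camera('wrist');o=ctrl.get_obs(); K,M=T('wrist'); im,d=ctrl.camera('wrist'); P=cloud(d,K,M)
h=cv2.cvtColor(im,cv2.COLOR_RGB2HSV); red=((h[...,0]<6)|(h[...,0]>174))&(h[...,1]>170)&(h[...,2]>80)&(d>0)&(P[...,2]<.04)
p=P[red]; print(o['eef_pos'],p.min(0),p.max(0),cv2.minEnclosingCircle(p[:,:2].astype(np.float32)))
```

```text
[0.52398387 0.15039606 0.2198104 ] [ 0.4726267   0.09463776 -0.00288589] [0.5801014  0.20535752 0.02757397] ((0.5249586701393127, 0.14856089651584625), 0.056997641921043396)
```

Centred over the tin. Lower 185 mm (tip a couple of mm above the floor) and open.

Request:
apply_moves(
  moves=[
    {"jaw":0,"offset":[0,0,50],"rot":[0,0,0]},
    {"jaw":0,"offset":[0,0,50],"rot":[0,0,0]},
    {"jaw":0,"offset":[0,0,45],"rot":[0,0,0]},
    {"jaw":0,"offset":[0,0,30],"rot":[0,0,0]},
    {"jaw":0,"offset":[0,0,10],"rot":[0,0,0]},
  ],
)

```text
time_s: 27.28
eef_pos: [0.523, 0.1487, 0.0336]
eef_rot: [0.0, 0.995, -0.096, -0.002]
wrist_force: [-0.8, -0.3, -0.2]
opening: 0.108
grasp_force: 58.6
```

Request:
apply_moves(
  moves=[
    {"jaw":0,"offset":[0,0,0],"rot":[0,0,0]},
    {"jaw":0.3,"offset":[0,0,0],"rot":[0,0,0]},
    {"jaw":0.6,"offset":[0,0,0],"rot":[0,0,0]},
    {"jaw":1,"offset":[0,0,0],"rot":[0,0,0]},
    {"jaw":1,"offset":[0,0,0],"rot":[0,0,0]},
  ],
)

```text
time_s: 27.9
eef_pos: [0.5248, 0.1502, 0.0362]
eef_rot: [-0.0, 0.995, -0.096, 0.0]
wrist_force: [0.5, 0.4, 0.3]
opening: 0.918
grasp_force: 0.0
```

Request:
apply_moves(
  moves=[
    {"jaw":1,"offset":[0,0,0],"rot":[0,0,0]},
    {"jaw":1,"offset":[0,0,-10],"rot":[0,0,0]},
    {"jaw":1,"offset":[0,0,-40],"rot":[0,0,0]},
    {"jaw":1,"offset":[0,0,-50],"rot":[0,0,0]},
    {"jaw":1,"offset":[0,0,-50],"rot":[0,0,0]},
  ],
)

```text
time_s: 28.52
eef_pos: [0.5244, 0.1501, 0.1879]
eef_rot: [-0.0, 0.995, -0.096, 0.0]
wrist_force: [0.6, -0.1, 0.1]
opening: 1.001
grasp_force: 0.0
```

Request:
apply_moves(
  moves=[
    {"jaw":1,"offset":[0,0,0],"rot":[0,0,0]},
    {"jaw":1,"offset":[0,0,0],"rot":[0,0,0]},
    {"jaw":1,"offset":[0,0,0],"rot":[0,0,0]},
    {"jaw":1,"offset":[0,0,0],"rot":[0,0,0]},
    {"jaw":1,"offset":[0,0,0],"rot":[0,0,0]},
  ],
)

```text
time_s: 29.15
eef_pos: [0.5243, 0.15, 0.185]
eef_rot: [0.0, 0.995, -0.096, -0.001]
wrist_force: [0.2, -0.1, 0.5]
opening: 0.998
grasp_force: 0.0
```

```bash
python3 st.py 1 w20
python3 - <<'E'
from h import *
K,M=T('wrist'); im,d=ctrl.camera('wrist'); P=cloud(d,K,M)
for n in ['key_bow','tin']:
    for r in ctrl.outline_of('wrist',n)[:1]:
        p=P[r['region']&(d>0)]; print(n,r['score'],np.median(p,0),p.min(0),p.max(0))
E
```

```text
29.2 [0.5243 0.15   0.1852] F [-0.9643 -0.4787  0.2566] T [-0.0308 -0.0037  0.0598] sd 0.0 e [0.0038 0.    ] 0.0 key turn 0.17
key_bow 0.98 [0.52431524 0.11796786 0.02863302] [ 0.49896369  0.09274462 -0.00187397] [0.53992353 0.14896998 0.03783916]
tin 0.72 [0.52832247 0.15997295 0.00358566] [0.47117596 0.10064681 0.00073273] [0.58038349 0.20601572 0.02742693]
```

View pics/w20.png

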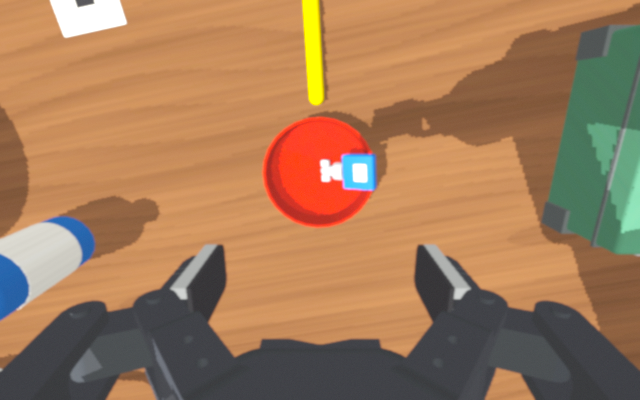

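The key lies in the tin: tip near the centre (326,170), head resting on the rim (360,171). The middle of the head is about 35 mm from the centre and 28 mm high, inside the limits, and the fingers are clear.

Run:
```python
from h import *
a=[ctrl.camera('wrist')[0] for _ in range(3)]; print(np.abs(a[0][140:200,300:390].astype(int)-a[2][140:200,300:390]).mean())
print(ctrl.hand_in())
```

```text
1.3156172839506173
the job is handed in; nothing more can be done
None
```

I locked the chest, drew the key out with the bolt still out, and left it in the red tin leaning on the rim. The job is handed in, but no verdict came back; I put the press on the bolt at about 8 N, estimated from joint torque rather than measured.

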